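Meter two spools out of the slide-gate feed box

TASK

Push the blue tray along its rails, fully home against the stop under the feed box. Then pull the red tab of the feed box's slide gate out to its middle click position and not beyond, so that exactly two steel spools drop into the tray while the other two stay in the box, and push the gate fully shut again. Leave the sleeve, lap plug, nylon block and brush where they stand.

Things in the scene. Friction and masses are not known exactly. Their poses are not given: they have to be found in the camera images.
- feed_box: Green open-topped feed box on four legs, fixed. Origin on the bench under its middle; y is the way the gate pulls open, z up. Box 89 (x) by 150 (y) mm, legs and shoulders 168 mm wide in x, walls up to z = 125 mm. Four lanes lie along x, side by side at y = -54, -18, +18, +54 mm, 4 mm dividers between. Their floor is the sliding gate alone (top at z = 85 mm).
- tray_stop (a point): Middle of the top edge of the face of the dark cross bar under the box that stops the tray (at box y = +25 mm, z = 30 mm). Two aluminium rails on the bench, 18 mm high, inner faces 136 mm apart, run from it along the box's -y to y = -280 mm and guide the tray.
- gate (a joint): How far the dark steel slide gate is pulled out (m) along the box's +y: 0 shut, against a stop; 0.145 fully out. Middle click at 0.078: about 5 N extra to enter or leave it; it draws the gate in over the last 7 mm. Elsewhere friction of 2 to 12 N holds it. Starts 0 to 6 mm ajar. Lanes open from the -y end: spools drop by about 0.032 and 0.070, the third by about 0.10.
- gate_line (a point): Middle of a yellow line, 4 mm wide, painted across the top of the gate plate, moving with it. Hidden under the spools while the gate is shut; at the middle click it has just come out past the outer face of the box's +y end wall (box y = +75 mm).
- gate_tab (a point): Middle of the top edge of the gate's red tab: an upright plate 60 mm wide (box x), 8 mm thick (box y), top at z = 150 mm, 65 mm above the gate plate; moves with the gate. Shut, it stands at box y = +135 mm, with a clear gap of 56 mm between it and the box's end wall, into which closed fingers can be lowered to hook it.
- tray: Loose blue ribbed tray, 128 (x) by 180 (y) mm, 0.35 to 0.7 kg, floor 4 mm, walls 30 mm high, between the rails at the box's -y side. Origin in the middle of its underside, axes as the box's. It starts 75 to 105 mm short of the stop; home, its origin is at y = -65 mm of the box.
- tray_push (a point): Middle of the top edge of the outer face of the tray's push plate, at tray y = -90 mm: 120 mm wide (x), 8 mm thick, 50 mm high. With the tray home it stands 80 mm clear of the box.
- spool_1: Steel valve spool, 76 mm long, 26 mm diameter, 0.18 to 0.29 kg, lying along the box's x in the first lane (y = -54 mm), the first to drop. Origin at its centre, x along it (y and z turn as it rolls).
- spool_2: Like spool_1, in the second lane (y = -18 mm): second to drop.
- spool_3: Like spool_1, in the third lane (y = +18 mm): must stay in the box, its centre at z = 98 mm.
- spool_4: Like spool_1, in the fourth lane (y = +54 mm): must stay in the box.
- bronze_sleeve: Bystander: upright bronze tube, 60 mm diameter, 85 mm high; origin at the centre of its underside.
- lap_plug: Bystander: upright black lap plug, 60 mm diameter, 100 mm high; origin at the centre of its underside.
- nylon_block: Bystander: yellow nylon pressing block, 90 x 70 x 45 mm; origin at the centre of its underside.
- brush: Bystander: hand brush lying beyond the box, about 0.2 m long; origin at its underside.
Not all that is in view belongs to the job. What is meant by the tray is not yellow, and is the smaller of those in its own colour. Leave any yellow look-alike of the spool_1 alone.

How it is judged (in metres and radians):
On the way, in this order (a step that is already met when the one before it is completed fails the run):
1. the tray is home against its stop while the gate is still shut (y of tray in the frame of feed_box between -0.071 and -0.055 m and value of joint gate below 0.012 m), for 0.2 s.
2. the gate stands at its middle click (within 6 mm) with two spools fallen into the tray and two kept (value of joint gate between 0.072 and 0.084 m and x of spool_1 in the frame of tray between -0.06 and 0.06 m and y of spool_1 in the frame of tray between -0.086 and 0.088 m and z of each of spool_1, spool_2 in the frame of tray below 0.05 m and x of spool_2 in the frame of tray between -0.06 and 0.06 m and y of spool_2 in the frame of tray between -0.086 and 0.088 m and height (world z) of each of spool_3, spool_4 above 0.088 m), for 0.3 s.
At the end, for the whole second after the job is handed in: The gate is shut to within 4 mm, the tray is home against its stop (within about 6 mm), spool_1 and spool_2 lie in the tray, spool_3 and spool_4 lie in their lanes on the gate, and all are at rest (value of joint gate below 0.004 m and y of tray in the frame of feed_box between -0.071 and -0.055 m and x of spool_1 in the frame of tray between -0.06 and 0.06 m and y of spool_1 in the frame of tray between -0.086 and 0.088 m and z of each of spool_1, spool_2 in the frame of tray below 0.05 m and x of spool_2 in the frame of tray between -0.06 and 0.06 m and y of spool_2 in the frame of tray between -0.086 and 0.088 m and height (world z) of each of spool_3, spool_4 above 0.088 m and linear speed of each of spool_1, spool_2, spool_3, spool_4, tray below 0.03 m/s); the robot touches nothing.
It fails at once if the gate is pulled well past its middle click (over 14 mm) (value of joint gate above 0.092 m).
It fails at once if a third spool falls out of the box or is taken out (height (world z) of any of spool_3, spool_4 below 0.08 m or height (world z) of any of spool_1, spool_2, spool_3, spool_4 above 0.15 m).
It fails at once if a bystander is shifted by more than 30 mm (distance of any of bronze_sleeve, lap_plug, nylon_block, brush from where it was at the start of the episode above 0.03 m).
It also fails if it takes over 61 s, if anything falls off the work surface, if the arm or the gripper's body presses on something with over 40 N, if the wrist force passes 120 N, or if a joint passes its speed limit or range.

ROBOT

A 6-joint arm with a two-finger parallel gripper is mounted at the origin on the work surface. World frame = base frame: x ahead of the robot, y to its left, z up, the work surface at z = 0. Lengths are in mm, angles in rad, forces in N, time in s.
With the tool pointing down it reaches from about 350 to 775 mm from the base axis. Payload 7.3 kg.
Tool frame: the origin (TCP) lies between the finger pads; the fingertips stand 22 mm ahead of it and the grasp point (between the pads) lies 3 mm ahead of it; z points along the fingers, x is the direction in which the jaws open and shut, and the axes are right-handed (so a half turn about z gives the same grasp; the last joint's range is limited). The gripper opens to 92 mm and grips with 3 to 60 N. Pads are 19 mm wide; open, the fingers measure 130 mm over their backs; the gripper's body (75 mm by 190 mm) begins 47 mm behind the grasp point.
Start: joints at [0.96, 0.342, 1.524, -0, 1.275, -0.146], TCP at [235.316, 469.328, 248.741] pointing down, gripper open.
Joint ranges: [-2.53, 2.53], [-0.77, 2.02], [0.04, 2.7], [-1, 4.14], [0.28, 2.66], [-3.11, 3.11]. Speed limits (rad/s): [2.57, 2.57, 3.14, 3.14, 3.14, 3.14].

INTERFACE

Orientations are given as [roll, pitch, yaw] about the fixed x, y, z axes, in that order (R = Rz(yaw) Ry(pitch) Rx(roll)).
In Python, from plant import * gives the robot as it stands. The module is installed in compiled form; this text tells all that it offers.
- The arm moves only by the shell command python3 -m handwheel 'ROWS' [OPENING]. ROWS is a JSON object of lists of equal length, an entry for each row: "translation": the shift along the world's x, y, z in units of 15 cm (1.0 is 15 cm), a list of three; "twist": the turn about the world's z in units of 90 degrees (1.0 is 90 degrees). In form: {"translation": [[tx, ty, tz], ...], "twist": [twist, ...]}. A call has exactly 8 rows; each row shifts and turns the pose as measured when the row begins; what a row does not reach is not made up. A row lasts 1/8 s, in which the tool goes at most 62.5 mm and 10.7 degrees, less where a joint would pass 70% of its speed; a pose out of reach is approached as far as the arm can. A call with a number of a shift or a turn outside -1 to 1 is refused whole. A call with a gripper value outside its range is refused whole. OPENING is the closure in counts, from 0 (fully open) to 255 (shut), set as the call begins (- or left out, the last holds). The fingers move at their own pace and stop on an object; the grip force is fixed at half the most. Time passes only in rows, so rows that do not move let the fingers close, or fill a call up. It gives the time, the measured TCP pose, the force and the opening at its end, in the units of the state.
- get_obs(): the state, without advancing time (a new reading comes with each control period).
- capture(name): name is "scene" or "top" or "wrist"; returns a dict with "img" (480x640x3 uint8, red, green, blue), "vertical_fov" (degrees; the focal length in pixels is half the picture's height over the tangent of half this angle, whatever the lens; pixels are square), "cx", "cy" (the principal point, pixels), "world_from_camera" (4x4, takes a point from camera to world coordinates). Camera axes: x right, y up, looking along -z (the intrinsics and any distortion apply to the point x, -y, -z); pixel columns grow to the right and rows downward; lengths in mm; the calibration is good to about 2 mm. A picture is of the moment at which its call begins. There is no depth.
- close_job(): hands the job in, once; it reports no verdict.
Trained networks look in the newest picture that a camera, given by its name, has taken for a name from the list of things; names that differ only in an ending like _2 or _b are one class to them, and where a whole thing is asked for, a point or a joint stands for the part that bears it (a point fixed in the world has none). Each returns a list of dicts, best first, with "score" (0 to 1); they miss things now and then, are a little off and sometimes report something else, mostly with a low value. They report only what shows in the picture. A call takes as long as a camera call. They do not tell look-alikes from the thing itself.
- search_frame(camera, label): "position" ([x, y, z] in mm, in the coordinates of the camera as it stood for that picture, good to about 4 mm: the middle of the surface that is visible of it).
- spot_point(camera, label): "position" ([x, y, z] in mm, in the coordinates of the camera as it stood for that picture, good to about 4 mm: a listed point, or the origin of a listed thing).
The state is a dict: "time": time; "joint_positions": joint angles; "dq": joint speeds; "tau": joint torques, N m; "tool_pos": TCP position; "tcp_rot": TCP orientation; "contact_force": force on the tool from outside, world axes, zero at the start; "moment": the same for the moment, N m; "grip_width": finger opening in mm.
Only numpy, scipy, OpenCV 4.12 (cv2) and the standard library are available. Lean on these libraries where they do the work, as an engineer would, in place of code of your own. Each camera call takes 0.05 s, during which the arm holds its last target.

## Working session

There is one attempt and no reset: what is moved stays moved. The work goes in short steps, Python scripts to look and compute and a shell command to move; the robot and the scene stay as the last step left them, time stands still between calls to the robot, and variables do not carry over. Pictures are saved under pics/ and viewed, and the job is handed in when it is done.

```bash
mkdir -p pics; cat > h.py <<'E'
from plant import *
import numpy as np, cv2
def save(n,name):
    c=capture(n); cv2.imwrite(f'pics/{name}.png',c['img'][:,:,::-1]); return c
def W(c,p):
    return (c['world_from_camera']@np.array([*p,1.]))[:3]
def proj(c,p):
    q=np.linalg.inv(c['world_from_camera'])@np.array([*p,1.]); f=240/np.tan(np.radians(c['vertical_fov'])/2)
    return np.array([c['cx']+f*q[0]/-q[2], c['cy']-f*q[1]/-q[2]])
E
python3 - <<'E'
from h import *
print(get_obs())
for n in ['scene','top']:
    c=save(n,n+'0'); print(n,c['vertical_fov'],c['cx'],c['cy'],c['world_from_camera'].round(3).tolist(),[k for k in c])
    for l in ['feed_box','tray','tray_stop','tray_push','gate_tab','gate_line','spool_1','bronze_sleeve','lap_plug','nylon_block','brush']:
        for r in spot_point(n,l): print(l,round(r['score'],2),W(c,r['position']).round(1),proj(c,W(c,r['position'])).round())
E
```

```text
{'time': 0.0, 'joint_positions': array([ 9.59988678e-01,  3.42731944e-01,  1.52502464e+00, -3.39075831e-05,
        1.27541895e+00, -1.45973414e-01]), 'dq': array([ 8.36095771e-04,  8.21602409e-04,  2.31766460e-04, -1.02676387e-03,
        8.83138654e-05, -1.20380976e-03]), 'tau': array([ 5.19880396e-04, -4.31249607e+01, -2.44216543e+01,  7.18782982e-02,
        5.59766893e-02, -1.18896996e-04]), 'tool_pos': array([235.09762474, 468.98890635, 248.03750245]), 'tcp_rot': array([-3.14139449e+00,  1.57076246e-03,  1.10597214e+00]), 'contact_force': array([1.15385224, 0.39108695, 0.48502907]), 'moment': array([-0.01948108,  0.00365553,  0.0126613 ]), 'grip_width': 91.85495121827636}
scene 49.550366865385335 324.30025243374195 244.15812446840079 [[0.492, -0.664, 0.563, 1187.681], [0.871, 0.377, -0.316, -347.896], [-0.003, 0.646, 0.763, 949.291], [0.0, 0.0, 0.0, 1.0]] ['img', 'vertical_fov', 'cx', 'cy', 'world_from_camera']
feed_box 0.76 [576.8   4.9   3.4] [328. 276.]
tray 0.96 [ 588.7 -145.4   -0.6] [271. 309.]
tray 0.9 [350.1 159.1   1.2] [337. 192.]
tray 0.71 [ 317.5 -193.2    0.6] [205
[... 1229 characters left out ...]
78.]
tray_push 0.9 [285.9 219.   48.8] [218. 364.]
tray_push 0.79 [ 593.4 -239.5   52.6] [424. 233.]
gate_tab 0.85 [567.8 139.3 147.2] [254. 232.]
gate_tab 0.21 [577.6  -1.1  -1.5] [321. 240.]
gate_line 0.88 [576.4   2.9  87.3] [319. 235.]
spool_1 0.85 [743.  -79.5  13. ] [355. 174.]
spool_1 0.8 [580.  -18.8  96.2] [329. 233.]
spool_1 0.8 [574.6  13.2  98.3] [314. 235.]
spool_1 0.71 [578.1 -56.2 100.4] [346. 234.]
spool_1 0.63 [577.9  55.4  94.1] [296. 233.]
bronze_sleeve 0.56 [ 587.4 -449.3   -1.6] [505. 242.]
lap_plug 0.76 [593.9 406.3  -3.1] [155. 229.]
lap_plug 0.74 [578.4  54.7  93.2] [296. 233.]
nylon_block 0.88 [455.3 414.4  -2.9] [147. 286.]
brush 0.81 [784.5  35.1  -1.2] [309. 159.]
```

View pics/scene0.png

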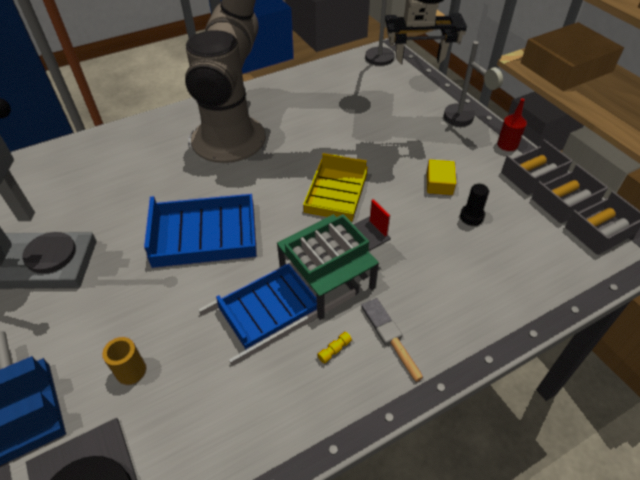

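View pics/top0.png

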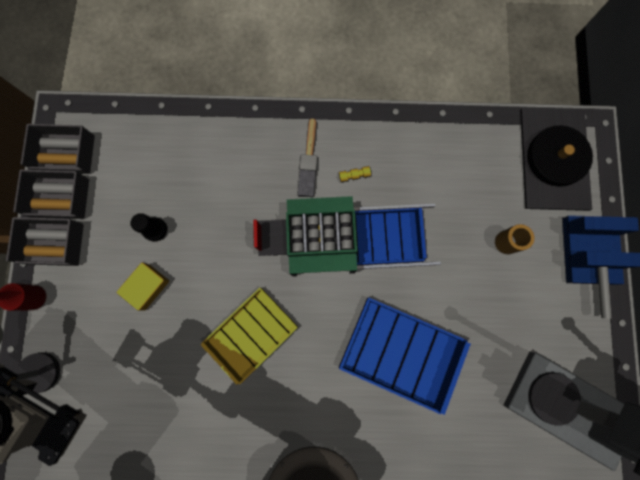

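Tray candidates in the scene picture are the blue one between the rails at (265,305), the larger blue one at (205,235) and the yellow one at (337,190). The one between the rails fits, being blue, the smaller of the two blues, and at the box. There is also a yellow spool look-alike at (334,347), which I leave alone. I'll confirm in an enlarged crop.

```bash
python3 - <<'E'
from h import *
a=cv2.imread('pics/scene0.png')[170:370,130:400]; cv2.imwrite('pics/crop0.png',cv2.resize(a,None,fx=2.9,fy=2.9,interpolation=cv2.INTER_CUBIC))
P=np.array([(594.3,-240),(589.1,-146.7),(580,-55.9),(579.2,-17.5),(577,15.7),(576,53.4),(567.5,138.5),(576.4,.9)])
print(np.polyfit(P[:,1],P[:,0],1))
E
```

```text
[-6.97881578e-02  5.77742662e+02]
```

View pics/crop0.png

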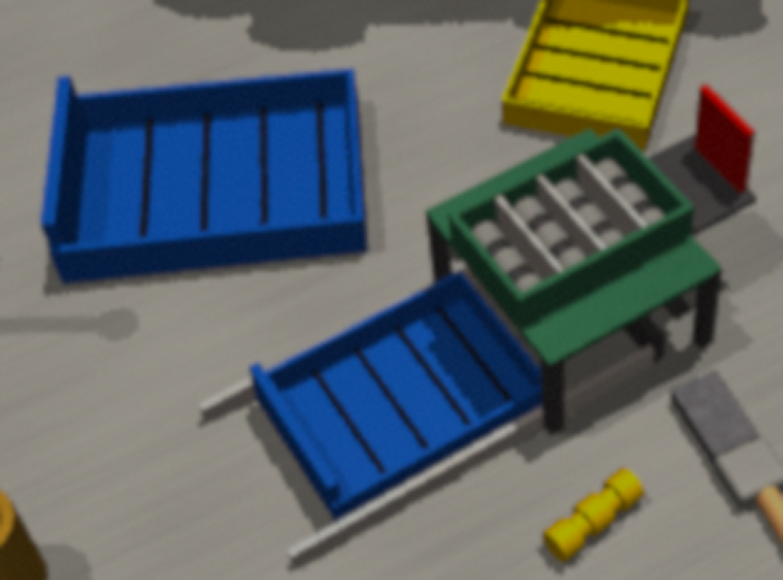

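The crop confirms the blue tray between the rails as the target, at crop pixel (400,400). I'll move to the pre-push pose with the gripper closed.

```bash
python3 -m handwheel '{"translation": [[0.18,-0.37,0],[0.18,-0.37,0],[0.18,-0.37,0],[0.18,-0.37,0],[0.18,-0.37,0],[0.18,-0.37,0],[0.18,-0.37,0],[0.18,-0.37,0]], "twist": [-0.083,-0.083,-0.083,-0.083,-0.083,-0.083,-0.083,-0.083]}' 255
```

```text
time: 2.2
tool_pos: [452.4, 20.0, 249.9]
tcp_rot: [3.141, -0.007, 0.038]
contact_force: [1.3, 0.1, 0.3]
grip_width: 16.5
```

```bash
python3 -m handwheel '{"translation": [[0.16,-0.34,0],[0.16,-0.34,0],[0.16,-0.34,0],[0.16,-0.34,0],[0.16,-0.34,0],[0.16,-0.34,0],[0,0,-0.35],[0,0,-0.35]], "twist": [0.005,0.005,0.005,0.005,0,0,0,0]}'
```

```text
time: 3.2
tool_pos: [603.5, -304.7, 147.2]
tcp_rot: [3.132, -0.021, 0.062]
contact_force: [0.2, 0.3, -0.5]
grip_width: 0.7
```

```bash
python3 -m handwheel '{"translation": [[-0.04,0.05,-0.2],[0,0.05,-0.2],[0,0,-0.2],[0,0,-0.07],[0,0,0],[0,0,0],[0,0,0],[0,0,0]], "twist": [0.005,0,0,0,0,0,0,0]}'; python3 - <<'E'
from h import *
c=save('scene','s1')
E
```

```text
time: 4.2
tool_pos: [596.7, -289.9, 41.9]
tcp_rot: [3.134, -0.018, 0.068]
contact_force: [0.3, 1.3, 0.2]
grip_width: 0.2
```

View pics/s1.png

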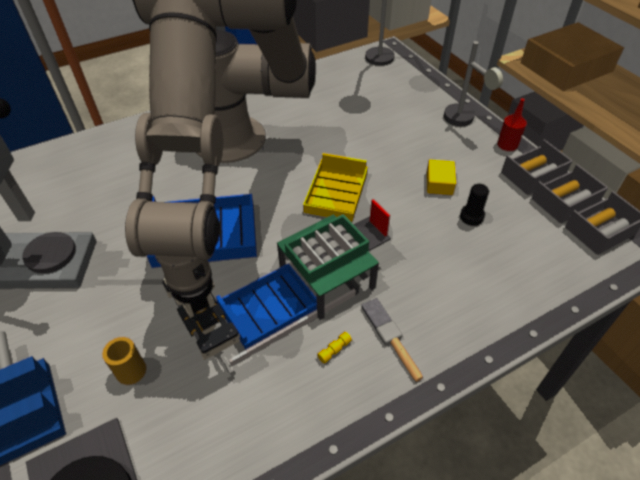

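The gripper stands behind the push plate at about pixel (210,325), clear of the rails. I'll push along the axis now.

```bash
python3 -m handwheel '{"translation": [[-0.006,0.08,0],[-0.006,0.08,0],[-0.006,0.08,0],[-0.006,0.08,0],[-0.006,0.08,0],[-0.006,0.08,0],[-0.006,0.08,0],[-0.006,0.08,0]], "twist": [0,0,0,0,0,0,0,0]}'
```

```text
time: 5.25
tool_pos: [589.2, -188.6, 42.4]
tcp_rot: [3.132, -0.02, 0.068]
contact_force: [-0.1, -2.7, -1.2]
grip_width: 0.3
```

```bash
python3 -m handwheel '{"translation": [[-0.003,0.04,0],[-0.003,0.04,0],[-0.003,0.03,0],[-0.002,0.03,0],[0,0.03,0],[0,0.02,0],[0,0.02,0],[0,0.02,0]], "twist": [0,0,0,0,0,0,0,0]}'
```

```text
time: 6.25
tool_pos: [589.5, -166.1, 44.7]
tcp_rot: [3.109, -0.026, 0.071]
contact_force: [-1.4, -13.8, -2.4]
grip_width: 0.3
```

```bash
python3 -m handwheel '{"translation": [[0,0.04,0],[0,0.04,0],[0,0.04,0],[0,0.04,0],[0,0.04,0],[0,0.04,0],[0,0.04,0],[0,0.04,0]], "twist": [0,0,0,0,0,0,0,0]}'
```

```text
time: 7.25
tool_pos: [589.8, -165.2, 52.8]
tcp_rot: [3.043, -0.032, 0.073]
contact_force: [-4.1, -27.3, 0.4]
grip_width: 0.1
```

The push stalls at y≈-165 with 27 N, which matches the expected home position. I'll back off and look.

```bash
python3 -m handwheel '{"translation": [[0,-0.1,0],[0,-0.15,0],[0,-0.1,0.1],[0,0,0.3],[0,0,0.4],[0,0,0.4],[0,0,0.2],[0,0,0]], "twist": [0,0,0,0,0,0,0,0]}'; python3 - <<'E'
from h import *
for n in ['scene','top']:
    c=save(n,n+'2')
    for l in ['tray','tray_push','gate_tab','feed_box']:
        for r in spot_point(n,l):
            w=W(c,r['position'])
            if w[0]>450:print(n,l,round(r['score'],2),w.round(1),proj(c,w).round())
E
```

```text
time: 8.25
tool_pos: [587.6, -217.2, 274.2]
tcp_rot: [3.048, -0.034, 0.071]
contact_force: [-0.8, -0.2, 0.4]
grip_width: 0.4
scene tray 0.85 [584.9 -64.2  -1.2] [303. 292.]
scene tray_push 0.86 [ 593.9 -156.4   52.4] [265. 299.]
scene gate_tab 0.85 [566.7 136.1 152.9] [380. 207.]
scene gate_tab 0.6 [ 7.846e+02  4.010e+01 -2.000e-01] [393. 341.]
scene gate_tab 0.3 [582.8 -16.5  98.6] [321. 255.]
scene feed_box 0.74 [575.8   0.    2.7] [326. 277.]
scene feed_box 0.4 [583.3 -53.7 102.4] [306. 261.]
top tray 0.91 [586.4 -68.2  -1.4] [349. 237.]
top tray_push 0.71 [ 591.6 -154.1   52.1] [387. 233.]
top gate_tab 0.69 [566.1 140.1 148.9] [253. 233.]
top feed_box 0.76 [ 5.785e+02 -4.100e+00  3.000e-01] [323. 240.]
```

View pics/scene2.png

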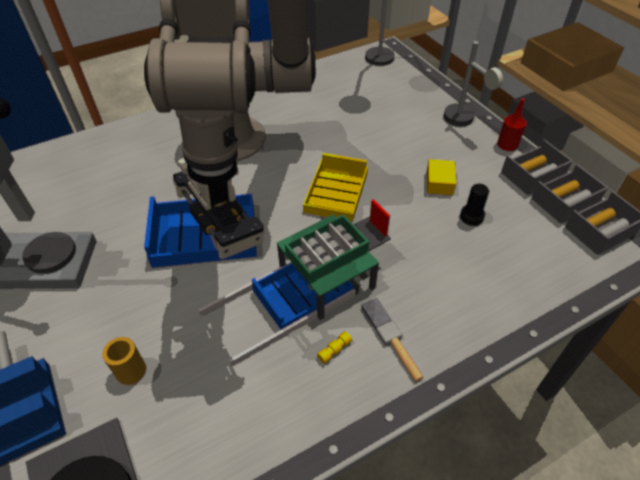

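The tray is home: its origin is about 65 mm from the box origin, and the push plate at (265,299) sits near the box. Next I turn the gripper and part-open it over the tab.

```bash
python3 -m handwheel '{"translation": [[-0.017,0.28,0],[-0.017,0.28,0],[-0.017,0.28,0],[-0.017,0.28,0],[-0.017,0.28,0],[-0.017,0.28,0],[-0.017,0.28,0],[-0.017,0.28,0]], "twist": [0.115,0.115,0.115,0.115,0.115,0.115,0.115,0.115]}' 144
```

```text
time: 9.75
tool_pos: [564.4, 126.0, 266.9]
tcp_rot: [3.053, -0.025, 1.557]
contact_force: [0.7, -0.1, 0.3]
grip_width: 40.1
```

```bash
python3 -m handwheel '{"translation": [[0,0,0],[0,0,0],[0,0,0],[0,0,0],[0,0,0],[0,0,0],[0,0,0],[0,0,0]], "twist": [0,0.02,0.02,0,0,0,0,0]}'; python3 - <<'E'
from h import *
c=save('wrist','w3')
for r in spot_point('wrist','gate_tab'): print(r['score'],W(c,r['position']).round(1),proj(c,W(c,r['position'])).round())
c=save('scene','s3')
o=get_obs();print(o['tool_pos'],o['tcp_rot'])
E
```

```text
time: 10.75
tool_pos: [564.5, 124.6, 266.3]
tcp_rot: [3.054, -0.025, 1.621]
contact_force: [0.2, -0.3, 1.4]
grip_width: 40.0
0.82 [570.5 140.3 151.5] [342. 242.]
[564.47815944 124.71203784 266.29527383] [ 3.05390028 -0.02464306  1.62080342]
```

View pics/w3.png

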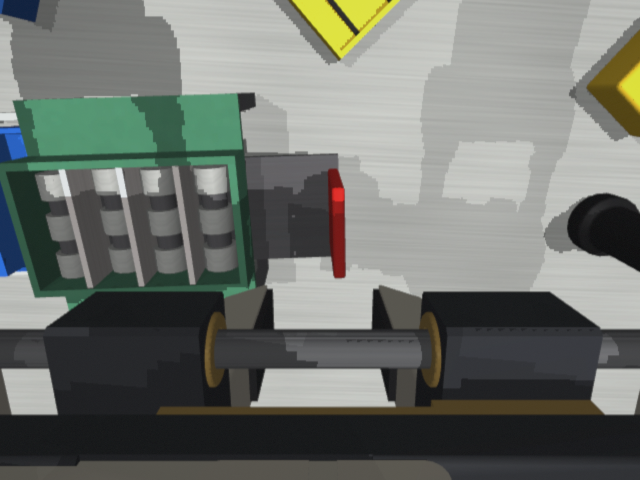

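The tab is at wrist pixel (338,225), about 14 mm further in +y than the TCP. Its world position is about (568,139).

```bash
python3 -m handwheel '{"translation": [[0.01,0.05,0],[0.01,0.04,0],[0,0,-0.1],[0,0,-0.15],[0,0,-0.1],[0,0,-0.1],[0,0,0],[0,0,0]], "twist": [0.01,0,0,0,0,0,0,0]}'; python3 - <<'E'
from h import *
c=save('wrist','w4')
c=save('scene','s4')
o=get_obs();print(o['tool_pos'],o['tcp_rot'])
E
```

```text
time: 11.9
tool_pos: [566.1, 139.9, 192.4]
tcp_rot: [3.058, -0.024, 1.639]
contact_force: [0.8, -0.6, 0.4]
grip_width: 39.6
[566.15428582 139.84503279 192.60657386] [ 3.05753522 -0.0243622   1.63889869]
```

View pics/w4.png

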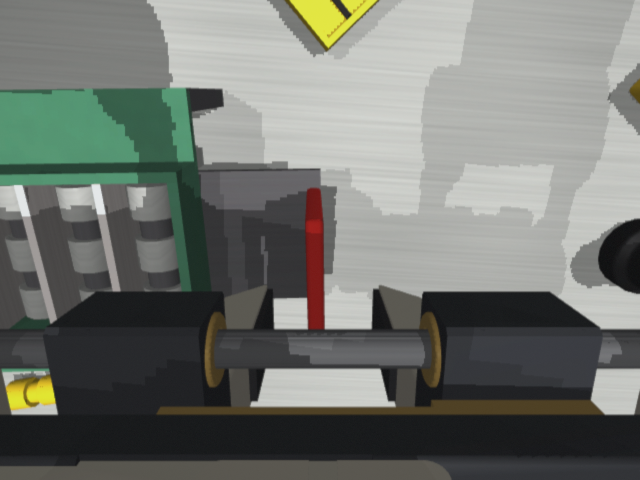

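The tab (x≈314) sits midway between the fingers (268 and 377). I'll descend and then grip.

```bash
python3 -m handwheel '{"translation": [[0,0,-0.12],[0,0,-0.12],[0,0,-0.1],[0,0,-0.06],[0,0,0],[0,0,0],[0,0,0],[0,0,0]], "twist": [0,0,0,0,0,0,0,0]}'
```

```text
time: 13.0
tool_pos: [568.8, 140.1, 135.2]
tcp_rot: [3.048, -0.025, 1.639]
contact_force: [-0.1, 0.6, -0.2]
grip_width: 39.6
```

```bash
python3 -m handwheel '{"translation": [[0,0,-0.03],[0,0,0],[0,0,0],[0,0,0],[0,0,0],[0,0,0],[0,0,0],[0,0,0]], "twist": [0,0,0,0,0,0,0,0]}' 255
```

```text
time: 14.0
tool_pos: [568.8, 139.8, 130.6]
tcp_rot: [3.048, -0.023, 1.641]
contact_force: [0.9, 1.3, -0.1]
grip_width: 8.1
```

Gripped at 8.1 mm. I'll press the gate shut gently to find its zero.

```bash
python3 -m handwheel '{"translation": [[0.001,-0.02,0],[0.001,-0.02,0],[0.001,-0.02,0],[0,-0.02,0],[0,-0.02,0],[0,-0.02,0],[0,-0.02,0],[0,-0.02,0]], "twist": [0,0,0,0,0,0,0,0]}'
```

```text
time: 15.0
tool_pos: [569.2, 133.7, 130.6]
tcp_rot: [3.043, -0.053, 1.641]
contact_force: [3.3, 17.1, -2.1]
grip_width: 9.2
```

```bash
python3 -m handwheel '{"translation": [[0,-0.02,0],[0,-0.02,0],[0,-0.025,0],[0,-0.025,0],[0,0,0],[0,0,0],[0,0,0],[0,0,0]], "twist": [0,0,0,0,0,0,0,0]}'; python3 - <<'E'
from h import *
for n in ['scene','top']:
    c=save(n,n+'5')
    for r in spot_point(n,'gate_tab'):
        w=W(c,r['position']);print(n,round(r['score'],2),w.round(1))
E
```

```text
time: 16.0
tool_pos: [569.3, 133.9, 130.6]
tcp_rot: [3.039, -0.075, 1.642]
contact_force: [0.2, 5.1, -0.5]
grip_width: 9.7
scene 0.85 [567.2 134.3 151.4]
top 0.39 [592.1 402.9  -1. ]
top 0.35 [578.7  -1.5  84.8]
```

Zero is found at TCP y≈133.9. The middle click should come at about y = 211.7.

```bash
python3 -m handwheel '{"translation": [[-0.003,0.05,0],[-0.003,0.05,0],[-0.003,0.05,0],[-0.003,0.05,0],[-0.003,0.05,0],[-0.003,0.05,0],[-0.003,0.05,0],[0,0,0]], "twist": [0,0,0,0,0,0,0,0]}'
```

```text
time: 17.2
tool_pos: [565.1, 187.9, 130.6]
tcp_rot: [3.041, -0.071, 1.643]
contact_force: [-0.5, -0.1, 1.2]
grip_width: 9.7
```

```bash
python3 -m handwheel '{"translation": [[-0.001,0.02,0],[-0.001,0.02,0],[-0.001,0.02,0],[-0.001,0.02,0],[-0.001,0.02,0],[0,0,0],[0,0,0],[0,0,0]], "twist": [0,0,0,0,0,0,0,0]}'; python3 - <<'E'
from h import *
for n in ['scene','top']:
    c=save(n,n+'6')
    for l in ['gate_tab','gate_line','spool_1']:
      for r in spot_point(n,l):
        w=W(c,r['position']);print(n,l,round(r['score'],2),w.round(1))
a=cv2.imread('pics/scene6.png')[170:370,220:490]; cv2.imwrite('pics/crop6.png',cv2.resize(a,None,fx=2.9,fy=2.9,interpolation=cv2.INTER_CUBIC))
E
```

```text
time: 18.2
tool_pos: [564.0, 201.8, 130.6]
tcp_rot: [3.043, -0.068, 1.642]
contact_force: [-1.1, -2.5, 1.4]
grip_width: 9.8
scene gate_tab 0.75 [561.2 203.  151. ]
scene gate_tab 0.26 [576.1   4.1   5.1]
scene gate_line 0.84 [569.5  70.   87.1]
scene spool_1 0.88 [584.9 -57.1  22.2]
scene spool_1 0.73 [743.3 -76.6  10.8]
scene spool_1 0.72 [571.4  56.8  98.5]
scene spool_1 0.7 [579.1  23.8  92.8]
scene spool_1 0.47 [584.9 -24.7  15.9]
top gate_tab 0.46 [ 590.8 -158.4   47.2]
top gate_line 0.64 [571.3  67.7  84.2]
top spool_1 0.89 [576.6  58.7  93.5]
top spool_1 0.76 [581.  -62.   19.6]
top spool_1 0.71 [744.4 -81.5  12.5]
top spool_1 0.67 [580.8 -26.5  17.8]
top spool_1 0.65 [571.7  18.5  97.4]
```

View pics/crop6.png

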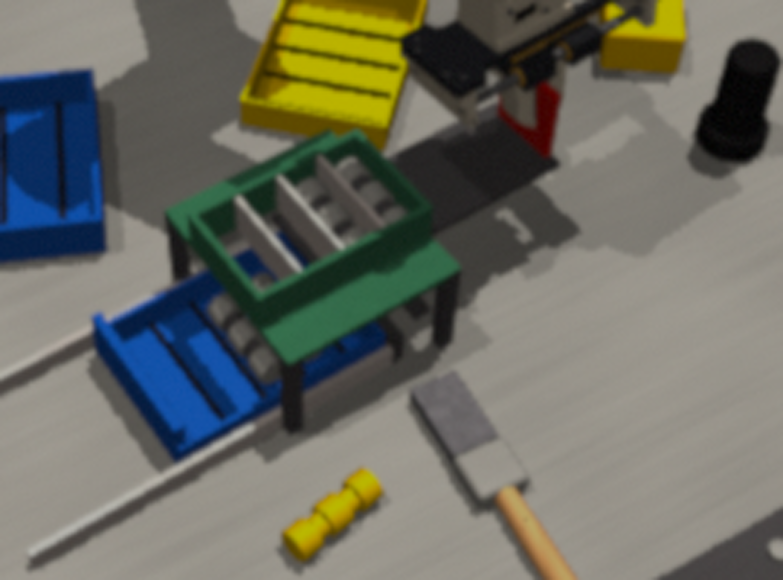

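Two spools are already in the tray, near crop (240,335), and two are still in the box. The gate is at about 68 mm, so I'll ease the last 10 mm into the click.

```bash
python3 -m handwheel '{"translation": [[-0.001,0.018,0],[-0.001,0.018,0],[-0.001,0.018,0],[-0.001,0.01,0],[0,0,0],[0,0,0],[0,0,0],[0,0,0]], "twist": [0,0,0,0,0,0,0,0]}'; python3 - <<'E'
from h import *
for n in ['scene','top']:
    c=save(n,n+'7')
    for l in ['gate_tab','gate_line','spool_1']:
      for r in spot_point(n,l):
        w=W(c,r['position']);print(n,l,round(r['score'],2),w.round(1),proj(c,w).round())
a=cv2.imread('pics/scene7.png')[170:370,220:490]; cv2.imwrite('pics/crop7.png',cv2.resize(a,None,fx=2.9,fy=2.9,interpolation=cv2.INTER_CUBIC))
a=cv2.imread('pics/top7.png')[170:300,180:420]; cv2.imwrite('pics/top7c.png',cv2.resize(a,None,fx=3,fy=3,interpolation=cv2.INTER_CUBIC))
E
```

```text
time: 19.6
tool_pos: [563.3, 211.0, 130.6]
tcp_rot: [3.043, -0.067, 1.642]
contact_force: [-1.8, -2.6, 1.9]
grip_width: 9.7
scene gate_tab 0.66 [561.5 210.8 149.1] [407. 194.]
scene gate_tab 0.23 [ 5.783e+02 -2.000e-01  2.300e+00] [327. 278.]
scene gate_line 0.64 [574.5  79.2  87.5] [358. 239.]
scene spool_1 0.79 [573.5  60.3  98.4] [350. 239.]
scene spool_1 0.75 [587.3 -60.2  20.5] [305. 287.]
scene spool_1 0.59 [746.2 -80.   14.5] [334. 348.]
scene spool_1 0.58 [578.5  23.7  95.8] [337. 247.]
scene spool_1 0.38 [584.5 -23.9  18.7] [319. 280.]
top gate_tab 0.16 [580.  -60.7  17.4] [346. 239.]
top gate_line 0.73 [569.2  76.1  85.2] [287. 237.]
top spool_1 0.9 [576.   60.8  92.8] [293. 234.]
top spool_1 0.72 [581.5 -26.6  17.8] [332. 238.]
top spool_1 0.6 [745.8 -78.9  13. ] [355. 173.]
top spool_1 0.58 [569.9  20.9  98.3] [311. 237.]
top spool_1 0.54 [576.7 -61.5  14.3] [346. 240.]
```

View pics/crop7.png

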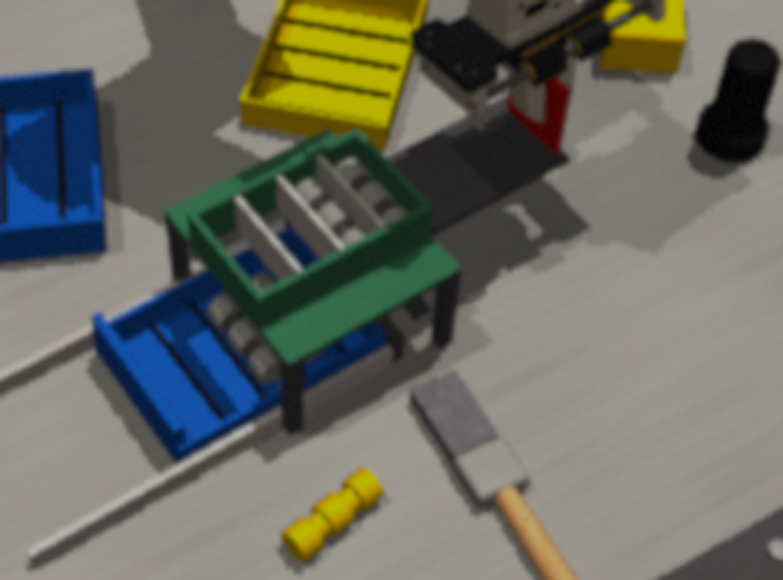

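View pics/top7c.png

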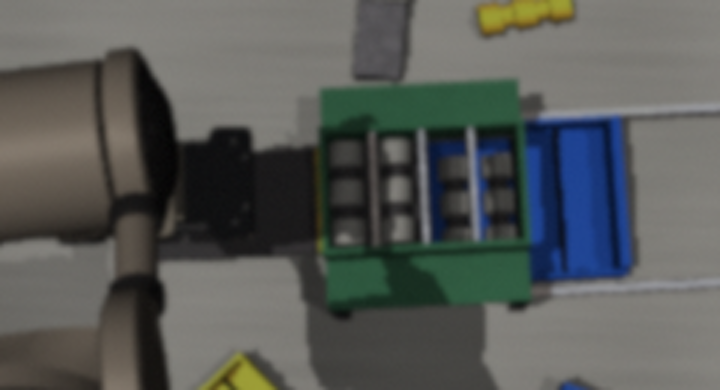

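The travel reads about 77 mm and the yellow line is just emerging at the wall (top crop (320,200)). I'll centre it with a small nudge, dwell, and check with the wrist camera.

```bash
python3 -m handwheel '{"translation": [[0,0.012,0],[0,0,0],[0,0,0],[0,0,0],[0,0,0],[0,0,0],[0,0,0],[0,0,0]], "twist": [0,0,0,0,0,0,0,0]}'; python3 - <<'E'
from h import *
save('wrist','w8')
E
```

```text
time: 21.0
tool_pos: [563.1, 212.9, 130.6]
tcp_rot: [3.044, -0.067, 1.642]
contact_force: [-1.2, -2.0, 2.0]
grip_width: 10.0
```

View pics/w8.png

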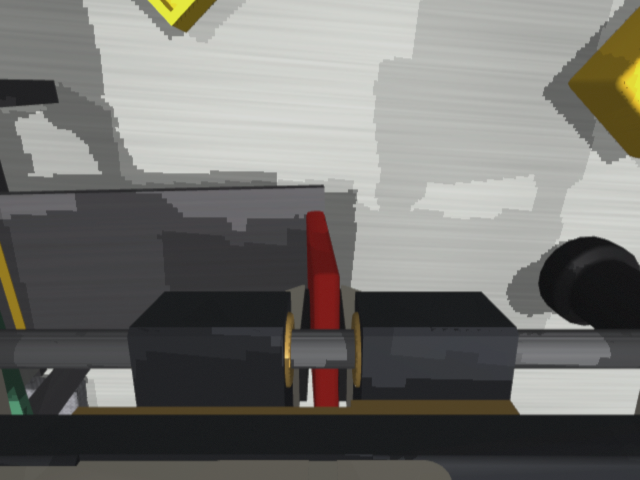

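The yellow line is fully out just past the wall, at wrist pixel (10,285), so the gate is at its middle click. Both readings (77 and 79 mm) were held long enough. Now I push it shut.

```bash
python3 -m handwheel '{"translation": [[0.003,-0.05,0],[0.003,-0.05,0],[0.004,-0.05,0],[0.004,-0.06,0],[0.004,-0.06,0],[0.004,-0.06,0],[0.004,-0.06,0],[0.002,-0.03,0]], "twist": [0,0,0,0,0,0,0,0]}'
```

```text
time: 22.05
tool_pos: [568.0, 150.3, 130.6]
tcp_rot: [3.041, -0.074, 1.642]
contact_force: [-0.2, 3.9, -0.4]
grip_width: 10.0
```

```bash
python3 -m handwheel '{"translation": [[0.002,-0.03,0],[0.002,-0.03,0],[0.002,-0.03,0],[0.001,-0.03,0],[0,-0.03,0],[0,-0.03,0],[0,-0.03,0],[0,-0.03,0]], "twist": [0,0,0,0,0,0,0,0]}'
```

```text
time: 23.05
tool_pos: [569.3, 133.5, 130.6]
tcp_rot: [3.035, -0.108, 1.642]
contact_force: [3.3, 23.7, -4.4]
grip_width: 10.9
```

The gate is at its stop with 24 N. I'll relax, open part way, rise and check.

```bash
python3 -m handwheel '{"translation": [[0,0,0],[0,0,0],[0,0,0],[0,0,0],[0,0,0],[0,0,0],[0,0,0],[0,0,0]], "twist": [0,0,0,0,0,0,0,0]}' 150; python3 -m handwheel '{"translation": [[0,0,0.1],[0,0,0.2],[0,0,0.3],[0,0,0.3],[0,0,0],[0,0,0],[0,0,0],[0,0,0]], "twist": [0,0,0,0,0,0,0,0]}'; python3 - <<'E'
from h import *
for n in ['wrist','scene','top']:
    c=save(n,n+'9')
    for l in ['gate_tab','gate_line','spool_1','tray','tray_push']:
      for r in spot_point(n,l):
        w=W(c,r['position'])
        if r['score']>.4 and 500<w[0]<700: print(n,l,round(r['score'],2),w.round(1),proj(c,w).round())
E
```

```text
time: 24.05
tool_pos: [569.8, 132.8, 130.8]
tcp_rot: [3.034, -0.109, 1.64]
contact_force: [-0.6, -0.8, -0.0]
grip_width: 38.1
time: 25.05
tool_pos: [568.2, 132.8, 272.8]
tcp_rot: [3.035, -0.109, 1.64]
contact_force: [0.4, -0.3, -0.5]
grip_width: 37.8
wrist gate_tab 0.93 [568.5 135.6 150.9] [305. 225.]
wrist gate_line 0.67 [576.1  16.2 102.3] [130. 208.]
wrist spool_1 0.77 [575.4  50.6  95.9] [182. 206.]
wrist spool_1 0.59 [578.7  12.3 104.8] [123. 212.]
scene gate_tab 0.81 [565.9 134.6 150. ] [379. 208.]
scene gate_line 0.61 [576.2   3.3  85.2] [328. 253.]
scene spool_1 0.73 [585.5 -61.3  19.8] [304. 286.]
scene spool_1 0.69 [583.3  18.1  93.8] [336. 250.]
scene spool_1 0.67 [569.4  52.2  98. ] [346. 239.]
scene spool_1 0.67 [ 5.818e+02 -6.290e+01 -3.000e-01] [303. 291.]
scene tray 0.74 [582.4 -64.9  -0.7] [302. 291.]
scene tray_push 0.9 [ 592.6 -156.8   50.4] [265. 299.]
top gate_tab 0.75 [566.7 134.7 150.4] [256. 233.]
top gate_line 0.68 [577.9  -0.8  84.8] [321. 234.]
top spool_1 0.65 [573.6  12.7  99.1] [315. 235.]
top spool_1 0.51 [574.6  52.8  95.2] [297. 234.]
top tray 0.56 [588.8 -67.7   1.2] [349. 236.]
top tray_push 0.92 [ 589.9 -157.1   50.3] [388. 234.]
```

View pics/wrist9.png

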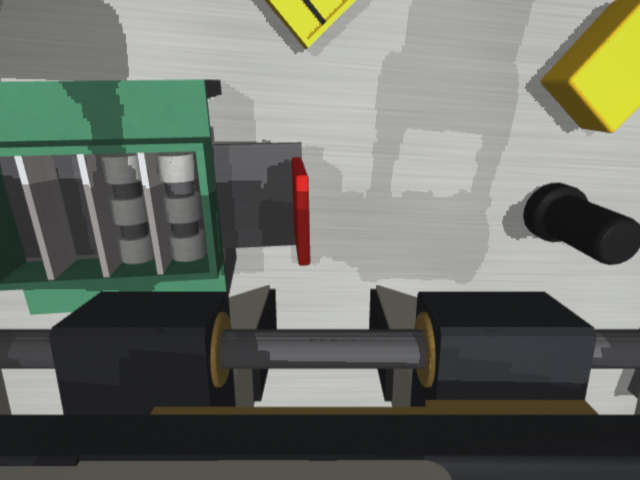

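View pics/scene9.png

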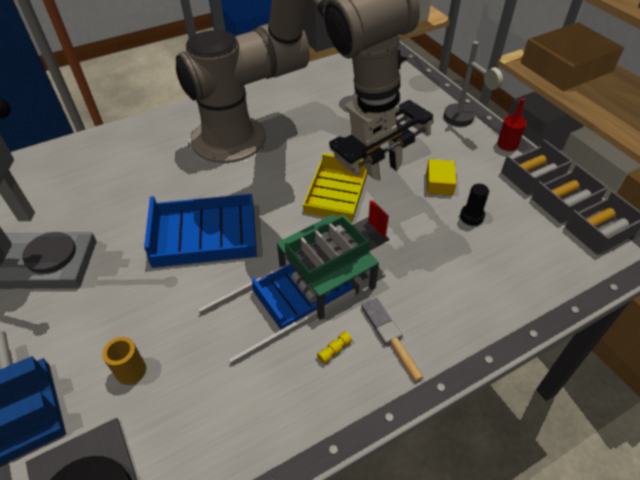

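```bash
python3 - <<'E'
from h import *
print(close_job())
E
```

```text
the job is handed in; nothing more can be done
None
```

I finished the job and handed it in at about 25 s of the 61 s allowed. No verdict came back, so what follows rests on my own checks.

- **Tray:** I pushed it with closed fingers until it stalled at 27 N. The cameras then put its origin about 65 mm to the -y side of the box origin, which is home. It read the same in the last pictures.
- **Gate to the middle click:** I gripped the red tab, pressed it shut to find zero, and pulled it out. It held at about 77 mm and then 79 mm, with the yellow line just clear of the end wall. Spools 1 and 2 were in the tray, and spools 3 and 4 stayed in the box.
- **Gate shut:** I pushed it back until it met its stop at 24 N, at the same tool position as the earlier zero (133.5 mm against 133.7–133.9 mm). I then released it and raised the arm clear.

**Last checks:**
- The tab was seen at y ≈ 135 mm in all three cameras, against about 134 mm expected when shut.
- Spools 3 and 4 lay in their lanes.
- In the last pictures spool 1 was found in the tray; spool 2 was not reported separately there. Both were clearly in the tray at the middle-click stage.
- The sleeve, lap plug, nylon block, brush and yellow look-alikes look unmoved in the last scene picture; I did not measure them again.
- Some detector reports were plainly wrong. It gave the gate line under the spools when the gate was shut, and gave low-score tab hits in the wrong places. I ignored those.

The tool picked up a tilt of about 6° from the pushing, with no visible effect on the work.

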